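# Find the rattling housing and present it to the reader

### The arm

A 6-joint arm with a two-finger parallel gripper is mounted at the origin on a cart in front of the work surface, level with it; the furniture and walls round the work are solid. World frame = base frame: x ahead of the robot, y to its left, z up, the work surface at z = 0. Lengths are in m, angles in degrees, forces in N, time in s.
With the tool pointing down it reaches from about 0.4 to 0.825 m from the base axis. Payload 7 kg.
Tool frame: the origin (TCP) lies at the very end of the fingers, on their centre line; the grasp point (between the pads) lies 19 mm behind it (grasp_offset is the x of the grasp point in the tool frame, in m); x points along the fingers, y is the direction in which the jaws open and shut, and the axes are right-handed (so a half turn about x gives the same grasp; the last joint's range is limited). The gripper opens to 88 mm and grips with 3 to 60 N. Pads are 19 mm wide; open, the fingers measure 130 mm over their backs; the gripper's body (78 mm by 193 mm) begins 47 mm behind the grasp point.
Start: joints at [-48.237, 20.546, 0.682, 0, -70.136, -16.507], TCP at [0.288, -0.61, 0.227] pointing down, gripper open.
Joint ranges: [-176.03, 176.03], [-82.01, 121.73], [-58.28, 71.71], [-173.87, 95.51], [-174.79, -0.11], [-173.66, 173.66]. Speed limits (degrees/s): [136.94, 136.94, 172.46, 180, 180, 180].

### API

Orientations are given as [roll, pitch, yaw] about the fixed x, y, z axes, in that order (R = Rz(yaw) Ry(pitch) Rx(roll)).
In Python, from plant import get_obs, snapshot, close_job, grasp_offset gives the robot as it stands.
- The arm moves only by the tool carry_out, never from a script. Its argument "series" is a list that holds one entry, the list of rows, each a list of 6 numbers: the shift along the tool's x, y, z in mm, then the turn, a rotation vector about the tool's x, y, z in degrees. A call has 1 to 10 rows; each row is the pose to reach, as a shift and turn from the pose commanded when the call began, along the tool's axes at that moment; what a row does not reach only later rows make up. A row lasts 1/8 s, in which the tool goes at most 62.5 mm and 10.7 degrees, less where a joint would pass 70% of its speed; a pose out of reach is approached as far as the arm can. A call with a gripper value outside its range is refused whole. "hand" is the gripper's target within -1 to 1 (shut at 1, half-way at 0, fully open at -1), set as the call begins (left out, the last holds). The fingers move at their own pace and stop on an object; the grip force is fixed at half the most. Time passes only in rows, so rows that repeat a pose let the fingers close. It gives the time, the measured TCP pose, the force and the opening at its end, in the units of the state.
- get_obs(): the state, without advancing time (a new reading comes with each control period).
- snapshot(name): name is "scene" or "top"; returns a dict with "color" (400x640x3 uint8, red, green, blue), "fx", "fy", "cx", "cy" (pixels), "eye" and "attitude" of the camera in the world. Camera axes: x right, y down, z forward; pixel columns grow to the right and rows downward; lengths in m; the calibration is good to about 2 mm. A picture is of the moment at which its call begins. There is no depth.
- close_job(): hands the job in, once; it reports no verdict.
The state is a dict: "clock": time; "joint_pos": joint angles; "qvel": joint speeds; "tau": joint torques, N m; "tool_pos": TCP position; "orientation": TCP orientation; "force": force on the tool from outside, world axes, zero at the start; "moment": the same for the moment, N m; "opening": finger opening in m.
Only numpy, scipy, OpenCV 4.12 (cv2) and the standard library are available. Lean on these libraries where they do the work, as an engineer would, in place of code of your own. Each camera call takes 0.05 s, during which the arm holds its last target.

### The job

One of the three sealed aluminium housings on the worktop has a part loose inside: pick them up one at a time and shake each end to end until you find the one that rattles, standing any sound one you pick up back, lid up, where it stood. Present the rattling one to the flat bench reader: hold it still and level, lid up, centred over the glass window, about 10 cm above it, without touching the reader or disturbing the glassware and the weight nearby. Finish while still holding it there; do not put it down.

Things in the scene. Friction and masses are not known exactly. Their poses are not given: they have to be found in the camera images.
- case_0: one of three outwardly identical sealed aluminium housings, 52 x 110 x 46 mm (own x, y, z; long along own y), standing lid up. Origin: centre of the underside. Grip across the 52 mm width, on the smooth parallel flanks at mid-length. Mass 0.24 to 0.39 kg, varying, so weight does not tell which one rattles; nor does the name
- case_1: housing identical to case_0, same origin and axes. In just one of the three, any of them, a hidden 90 g steel part 28 mm across rolls freely on the level inner floor, about 68 mm to and fro along the length (own y), 16 mm across. All is fixed inside the other two
- case_2: housing identical to case_0, same origin and axes. Shaken along its length, or tilted end up (0.2 rad is enough), the rattling one's part runs to the end and knocks; tilting from one side to the other shifts the balance felt at the wrist by some 0.06 Nm about the housing's x axis. All three are balanced at mid-length otherwise
- reader: flat bench reader, fixed to the worktop: grey plastic slab 80 x 130 x 29 mm (own x, y, z) with a dark glass window 52 x 96 mm in the middle of its top. Tall oven and incubator fronts stand close behind the row, at about x = 0.58 m. Origin: centre of its underside on the worktop; window at z = 0.029. It may stand between the housings or at either end of their row
- beaker: bystander: empty glass beaker 70 x 77 x 92 mm, between oven and incubator; origin: centre of its underside
- flask: bystander: stoppered conical flask 66 mm wide, 111 mm tall, between incubator and the rig; origin: centre of its underside
- weight: bystander: brass calibration weight with knob, 28 mm wide, 35 mm tall, at the left end of the worktop; origin: centre of its underside

How it is judged:
By the outcome, as a careful person would: the job done as asked, in the order asked, and still so for the second after the job is handed in, while the arm keeps its last pose, push and grip.
It also fails if it takes over 72 s, if anything falls off the work surface, if the arm or the gripper's body presses on something with over 40 N, if the wrist force passes 120 N, or if a joint passes its speed limit or range.

## Working session

There is one attempt and no reset: what is moved stays moved. The work goes in short steps, Python scripts to look and compute and a tool call to move; the robot and the scene stay as the last step left them, time stands still between calls to the robot, and variables do not carry over. Pictures are saved under pics/ and viewed, and the job is handed in when it is done.

Besides the shell and the picture viewer there is one more tool, called after "Emit:" as name(argument=value, ...) on one line, values as JSON. carry_out: Moves the arm, as the interface text tells. Its arguments: {"type":"object","properties":{"series":{"type":"array","items":{"type":"array","items":{"type":"array","items":{"type":"number"}}}},"hand":{"type":"number"}},"required":["series"]}

```bash
ls; mkdir -p pics; python3 - <<'E'
from plant import get_obs, snapshot, grasp_offset
import cv2
print(get_obs(),grasp_offset)
for n in("scene","top"):
    s=snapshot(n); cv2.imwrite(f"pics/{n}0.png",s["color"][:,:,::-1]); print({k:v for k,v in s.items() if k!="color"})
E
```

```text
pics
{'clock': 0.0, 'joint_pos': array([-4.82365656e+01,  2.05927087e+01,  6.34068095e-01, -1.92040498e-02,
       -7.01359127e+01, -1.65067861e+01]), 'qvel': array([-0.01550951,  0.00611012, -0.00565131, -0.01235102, -0.01362659,
        0.01143985]), 'tau': array([-7.88811303e-04, -5.82711804e+01,  2.93048912e+01,  6.99688956e+00,
        6.85538747e-03, -1.83685670e-04]), 'tool_pos': array([ 0.28776804, -0.6100493 ,  0.22561343]), 'orientation': array([ 95.69893089,  89.90373808, 120.94903894]), 'force': array([0.74201191, 0.10251544, 1.12732117]), 'moment': array([ 0.02418574,  0.04090321, -0.01615263]), 'opening': 0.08749956670952241} -0.0188
{'fx': 433.5685605760572, 'fy': 433.5685605760572, 'cx': 319.83511426236146, 'cy': 197.646822740182, 'eye': array([-0.40992491,  0.84892218,  0.65804485]), 'attitude': array([-117.15137703,    0.56278129, -127.27113654])}
{'fx': 417.41468829366454, 'fy': 417.41468829366454, 'cx': 315.2168237993261, 'cy': 200.21479534416721, 'eye': array([0.35899356, 0.13834464, 1.35074405]), 'attitude': array([-1.70622022e+02, -1.29450744e-01, -9.16741472e+01])}
```

View pics/scene0.png

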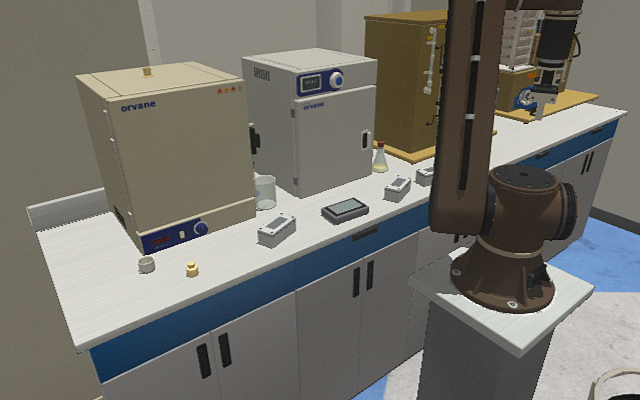

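View pics/top0.png

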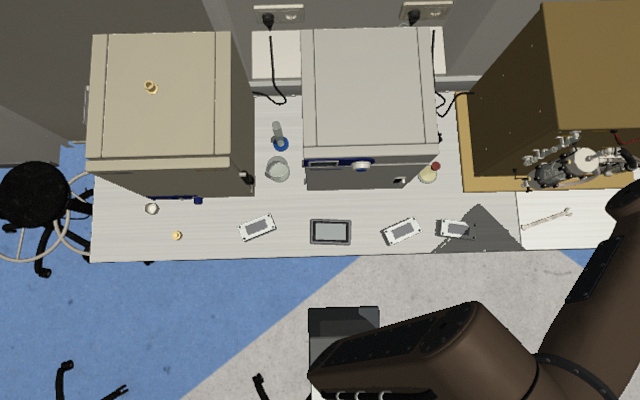

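The top view shows housings near (258,228), (402,231) and (457,229), with the reader at (330,231). I'll zoom in for accurate outlines.

```bash
cat > h.py <<'E'
import numpy as np,cv2
from scipy.spatial.transform import Rotation as R
from plant import get_obs, snapshot, grasp_offset
def cam(s):
    return R.from_euler('xyz',s['attitude'],degrees=True).as_matrix(),s['eye']
def ray(s,uv,z):
    M,e=cam(s); uv=np.atleast_2d(uv)
    d=np.c_[(uv[:,0]-s['cx'])/s['fx'],(uv[:,1]-s['cy'])/s['fy'],np.ones(len(uv))]@M.T
    t=(z-e[2])/d[:,2]; return e+d*t[:,None]
def proj(s,P):
    M,e=cam(s); c=(np.atleast_2d(P)-e)@M
    return np.c_[c[:,0]/c[:,2]*s['fx']+s['cx'],c[:,1]/c[:,2]*s['fy']+s['cy']]
E
python3 - <<'E'
from h import *
s=snapshot("top"); 
im=s["color"][:,:,::-1]
cv2.imwrite("pics/z1.png",cv2.resize(im[205:255,235:355],None,fx=6,fy=6,interpolation=cv2.INTER_CUBIC))
cv2.imwrite("pics/z2.png",cv2.resize(im[205:255,370:490],None,fx=6,fy=6,interpolation=cv2.INTER_CUBIC))
for uv in [(258,228),(402,231),(457,229)]: print(ray(s,uv,.046))
print(ray(s,(330,231),.029))
E
```

```text
[[0.49128537 0.31084918 0.046     ]]
[[ 0.4687944  -0.13968961  0.046     ]]
[[ 0.47005931 -0.31251198  0.046     ]]
[[0.47685187 0.08501424 0.029     ]]
```

View pics/z1.png

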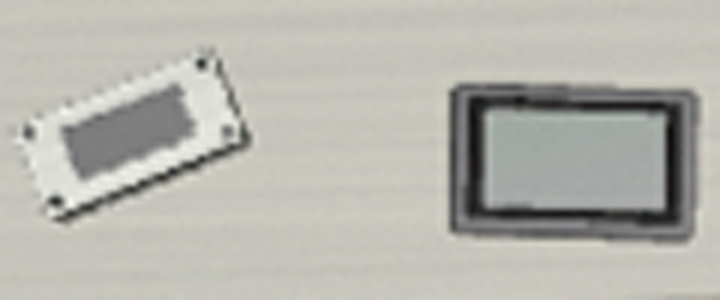

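View pics/z2.png

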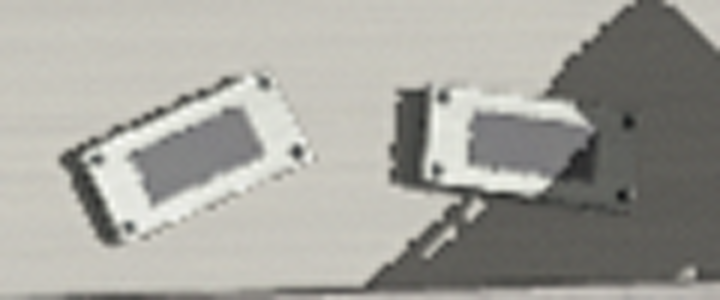

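Screws, in zoomed px:
- **Left housing:** (28,133), (203,63), (228,132), (55,202).
- **Middle housing:** (97,160), (263,82), (298,152), (129,228).
- **Right housing, partly in the arm's shadow:** (444,97), (628,122), (622,195), (436,170).
- **Reader slab:** corners (452,85), (697,92), (692,240), (452,232).

```bash
python3 - <<'E'
from h import *
s=snapshot("top")
D={'A':(235,[(28,133),(203,63),(228,132),(55,202)],.046),'B':(370,[(97,160),(263,82),(298,152),(129,228)],.046),'C':(370,[(444,97),(628,122),(622,195),(436,170)],.046),
'reader':(235,[(452,85),(697,92),(692,240),(452,232)],.029),'window':(235,[(485,108),(667,112),(665,212),(485,208)],.029)}
for k,(u0,p,z) in D.items():
    p=(np.array(p)+.5)/6-.5+[u0,205]
    P=ray(s,p,z); l=((P[1]-P[0])+(P[2]-P[3]))/2; w=((P[3]-P[0])+(P[2]-P[1]))/2
    print(k,P.mean(0).round(4),'long',np.linalg.norm(l).round(4),'yaw of -long',np.degrees(np.arctan2(l[0],-l[1])).round(2),'wid',np.linalg.norm(w).round(4),np.degrees(np.arctan2(-w[1],-w[0])).round(2))
o=get_obs(); M=R.from_euler('xyz',o['orientation'],degrees=True).as_matrix(); print(M.round(3))
# check in scene
s2=snapshot("scene")
im=s2["color"][:,:,::-1].copy()
cv2.imwrite("pics/s1.png",cv2.resize(im[160:260,240:440],None,fx=4,fy=4,interpolation=cv2.INTER_CUBIC))
for u,v in [(147,264),(192,269)]: print(ray(s2,(u,v),.03))
print('weight',ray(s,(178,236),.035),'pot',ray(s,(152,209),.03),'beaker',ray(s,(278,168),.05),'flask',ray(s,(430,172),.05), 'weight px back', ray(s2,(264,205),0),ray(s2,(381,170),0))
E
```

```text
A [0.4957 0.317  0.046 ] long 0.0972 yaw of -long 20.51 wid 0.0389 20.06
B [ 0.4704 -0.1411  0.046 ] long 0.0976 yaw of -long 22.71 wid 0.0396 22.6
C [ 0.4703 -0.3167  0.046 ] long 0.0969 yaw of -long -9.43 wid 0.0387 -10.3
reader [0.475  0.0847 0.029 ] long 0.1282 yaw of -long -3.44 wid 0.078 -2.98
window [0.4761 0.0835 0.029 ] long 0.0957 yaw of -long -2.93 wid 0.0529 -2.59
[[-0.001 -0.427  0.904]
 [ 0.001  0.904  0.427]
 [-1.     0.001 -0.   ]]
[[0.54768963 0.66248463 0.03      ]]
[[0.45955627 0.58294029 0.03      ]]
weight [[0.47444798 0.56412581 0.035     ]] pot [[0.5635522  0.65075859 0.03      ]] beaker [[0.6814642  0.24506965 0.05      ]] flask [[ 0.65441861 -0.24024662  0.05      ]] weight px back [[0.68561212 0.24985811 0.        ]] [[ 0.65384357 -0.24343172  0.        ]]
```

View pics/s1.png

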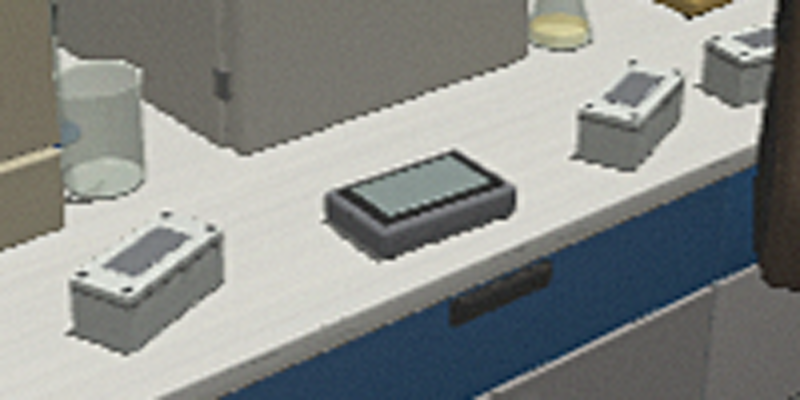

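Positions from the two views agree. The gripper body is 193 mm wide, so I need its orientation and the clearance to the oven near the left housing.

```bash
python3 - <<'E'
from h import *
s=snapshot("top");s2=snapshot("scene")
a=cv2.resize(s2["color"][60:125,490:600,::-1],None,fx=4,fy=4,interpolation=cv2.INTER_CUBIC)
b=cv2.resize(s["color"][140:215,150:290,::-1],None,fx=5,fy=5,interpolation=cv2.INTER_CUBIC)
cv2.imwrite("pics/g.png",a);cv2.imwrite("pics/oven.png",b)
b=cv2.resize(s2["color"][150:250,100:300,::-1],None,fx=4,fy=4,interpolation=cv2.INTER_CUBIC)
cv2.imwrite("pics/oven2.png",b)
E
```

```text
(no output)
```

View pics/g.png

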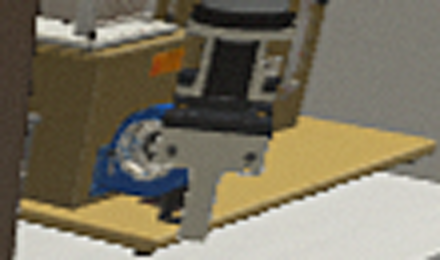

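View pics/oven.png

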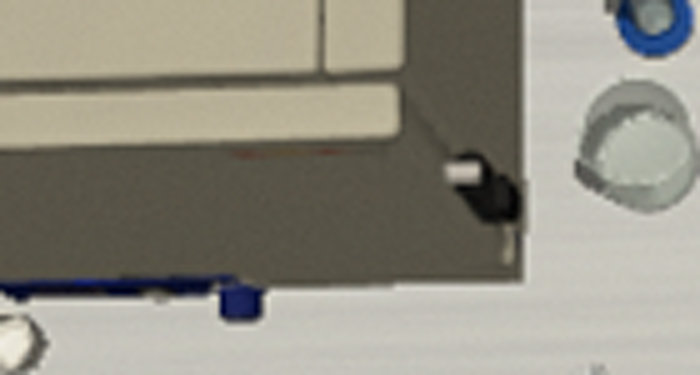

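View pics/oven2.png

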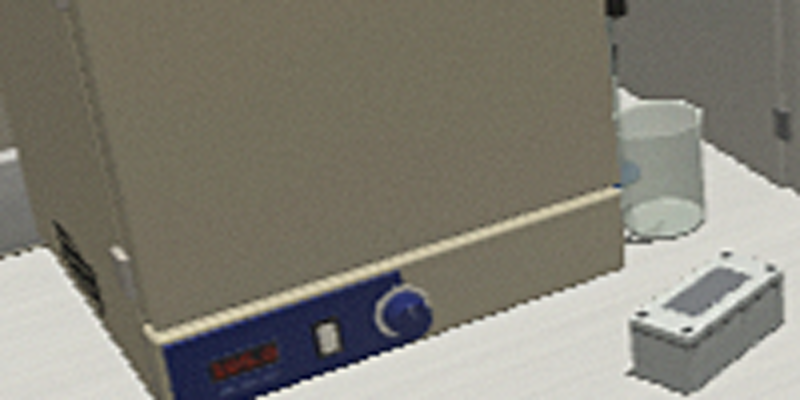

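```bash
python3 - <<'E'
from h import *
s=snapshot("top");s2=snapshot("scene")
print('corner',ray(s,(254.6,196.4),0),ray(s2,(255.5,217.5),0))
print('left front',ray(s,(92,197.5),0), 'incub', ray(s,(306,189),0),ray(s,(409,188),0), ray(s2,(302,198),0))
p=(np.array([(82,273),(165,214),(210,229),(128,290)])+.5)/4-.5+[240,160]
P=ray(s2,p,.046);print(P.mean(0))
p=(np.array([(591,105),(632,66),(676,71),(637,118)])+.5)/4-.5+[240,160]
P=ray(s2,p,.046);print(P.mean(0))
E
```

```text
corner [[0.60032242 0.32737006 0.        ]] [[0.63139766 0.31219107 0.        ]]
left front [[0.61202265 0.86021138 0.        ]] incub [[0.62019538 0.15803296 0.        ]] [[ 0.61377714 -0.18153363  0.        ]] [[0.64985414 0.12504778 0.        ]]
[0.49884394 0.31705986 0.046     ]
[ 0.47269814 -0.14166571  0.046     ]
```

The oven's lower front edge triangulates to about x=0.596 for y>0.327, so the left housing is tight. I'll start with the right and middle ones. Next is a helper that gives the shift and turn to a target pose.

```bash
cat >> h.py <<'E'
def tdown(yaw,tilt=0):
    # tool x down, tool y at angle yaw (deg); tilt about tool y
    y=np.array([np.cos(np.radians(yaw)),np.sin(np.radians(yaw)),0]); x=np.array([0,0,-1.])
    M=np.c_[x,y,np.cross(x,y)]
    return M@R.from_euler('y',tilt,degrees=True).as_matrix()
def delta(pos,yaw,tilt=0,M0=None,p0=None):
    o=get_obs()
    if M0 is None: M0=R.from_euler('xyz',o['orientation'],degrees=True).as_matrix(); p0=o['tool_pos']
    M1=tdown(yaw,tilt)
    print('shift mm',(M0.T@(np.array(pos)-p0)*1000).round(1),'rotvec',R.from_matrix(M0.T@M1).as_rotvec(degrees=True).round(2))
def st():
    o=get_obs()
    M=R.from_euler('xyz',o['orientation'],degrees=True).as_matrix()
    print('t',round(o['clock'],2),'p',o['tool_pos'].round(4),'yaw',np.degrees(np.arctan2(M[1,1],M[0,1])).round(2),'x',M[:,0].round(3),'F',o['force'].round(2),'Mtool',(M.T@o['moment']).round(3),'Mw',o['moment'].round(3),'op',round(o['opening'],4),'q',o['joint_pos'].round(1))
E
python3 - <<'E'
from h import *
delta((.4705,-.3167,.12),170.1); delta((.4705,-.3167,.010),170.1)
E
```

```text
shift mm [106.5 187.8 290.4] rotvec [-5.485e+01  1.000e-02 -1.000e-02]
shift mm [216.5 187.7 290.4] rotvec [-5.485e+01  1.000e-02 -1.000e-02]
```

Emit:
carry_out(series=[[[15,27,41,-8,0,0],[30,54,83,-16,0,0],[46,80,124,-24,0,0],[61,107,166,-32,0,0],[76,134,207,-40,0,0],[91,161,249,-48,0,0],[106,188,290,-55,0,0],[106,188,290,-55,0,0],[106,188,290,-55,0,0]]], hand=-1)

```text
clock: 1.58
tool_pos: [0.4702, -0.3167, 0.1208]
orientation: [-149.9, 90.0, -69.7]
force: [-0.3, -0.6, 0.5]
opening: 0.0876
```

```bash
python3 - <<'E'
from h import *
st();delta((.4705,-.3167,.012),170.1)
s=snapshot("top");s2=snapshot("scene")
a=cv2.resize(s2["color"][90:230,340:540,::-1],None,fx=4,fy=4,interpolation=cv2.INTER_CUBIC)
b=cv2.resize(s["color"][180:280,370:520,::-1],None,fx=5,fy=5,interpolation=cv2.INTER_CUBIC)
cv2.imwrite("pics/c1.png",a);cv2.imwrite("pics/c2.png",b)
E
```

```text
t 1.57 p [ 0.4702 -0.3167  0.1208] yaw 170.26 x [ 0. -0. -1.] F [-0.27 -0.55  0.51] Mtool [-0.014 -0.003  0.092] Mw [0.019 0.09  0.014] op 0.0876 q [-14.2  15.7 -21.3   0.  -53.    4.4]
shift mm [ 1.088e+02 -2.000e-01  1.000e-01] rotvec [ 0.16 -0.01  0.01]
```

View pics/c1.png

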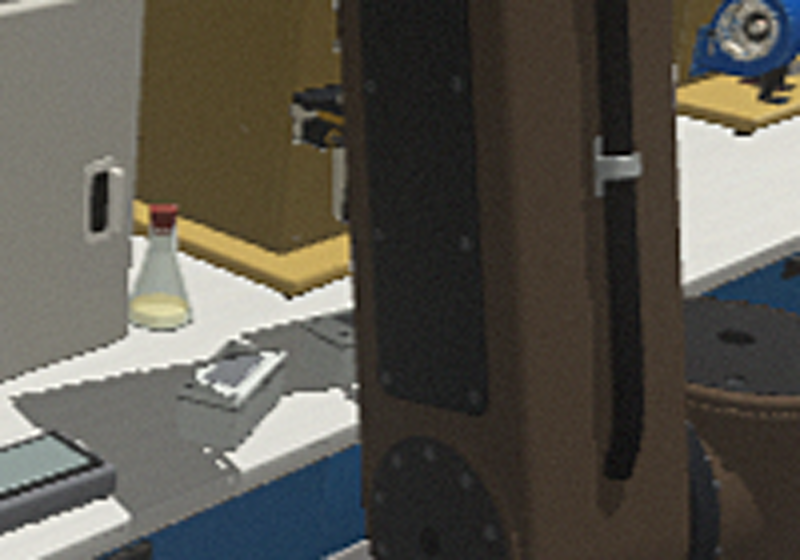

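View pics/c2.png

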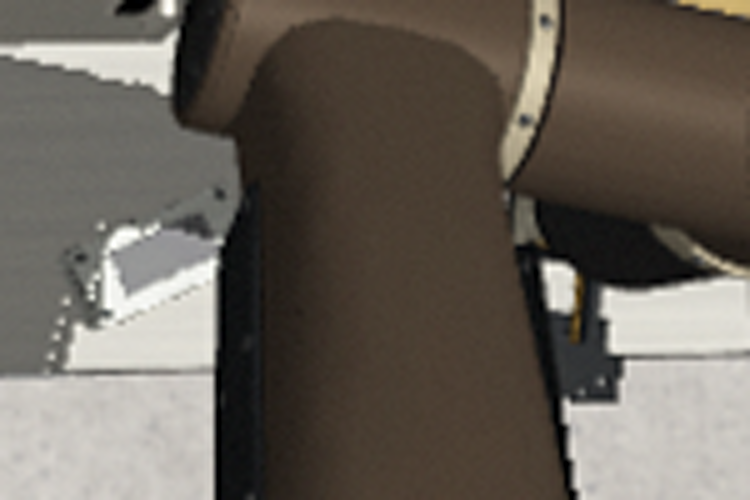

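The arm hides the right housing in both views, but the measured TCP is on target. I'm descending and gripping.

Emit:
carry_out(series=[[[40,0,0,0,0,0],[80,0,0,0,0,0],[109,0,0,0,0,0],[109,0,0,0,0,0]]])

```text
clock: 2.17
tool_pos: [0.468, -0.3172, 0.0099]
orientation: [83.5, 89.8, 163.7]
force: [0.1, -0.1, 0.2]
opening: 0.0877
```

Emit:
carry_out(series=[[[0,0,0,0,0,0],[0,0,0,0,0,0],[0,0,0,0,0,0],[0,0,0,0,0,0],[0,0,0,0,0,0]]], hand=1)

```text
clock: 2.8
tool_pos: [0.4711, -0.3169, 0.0124]
orientation: [-102.1, 89.9, -21.8]
force: [1.0, 0.1, 5.0]
opening: 0.0519
```

```bash
python3 - <<'E'
from h import *
st()
E
```

```text
t 2.8 p [ 0.4711 -0.3169  0.0124] yaw 170.29 x [ 0.002 -0.001 -1.   ] F [1.01 0.05 4.98] Mtool [ 0.067 -0.218 -0.253] Mw [ 0.173 -0.286 -0.066] op 0.0519 q [-14.2  23.6 -27.3   0.  -39.    4.4]
```

Gripped at 51.9 mm opening. Next I'll lift, then tilt each way.

Emit:
carry_out(series=[[[-20,0,0,0,0,0],[-70,0,0,0,0,0],[-110,0,0,0,0,0],[-110,0,0,0,8,0],[-110,0,0,0,16,0],[-110,0,0,0,16,0],[-110,0,0,0,16,0],[-110,0,0,0,16,0],[-110,0,0,0,16,0]]])

```text
clock: 3.92
tool_pos: [0.4701, -0.3172, 0.1216]
orientation: [-179.9, 74.0, -99.8]
force: [0.6, -0.1, -3.8]
opening: 0.0518
```

```bash
python3 - <<'E'
from h import *
st()
E
```

```text
t 3.92 p [ 0.4701 -0.3172  0.1216] yaw 170.17 x [-0.047 -0.271 -0.961] F [ 0.61 -0.14 -3.81] Mtool [ 0.046 -1.268  0.133] Mw [ 1.269 -0.103 -0.081] op 0.0518 q [ -4.4  13.5 -35.1  22.7 -45.3 -22.1]
```

Emit:
carry_out(series=[[[0,0,0,0,-8,0],[0,0,0,0,-16,0],[0,0,0,0,-24,0],[0,0,0,0,-32,0],[0,0,0,0,-32,0],[0,0,0,0,-32,0],[0,0,0,0,-32,0],[0,0,0,0,-32,0]]])

```text
clock: 4.92
tool_pos: [0.4702, -0.3158, 0.1219]
orientation: [-0.1, 74.0, 80.3]
force: [1.0, 0.7, -2.3]
opening: 0.0517
```

```bash
python3 - <<'E'
from h import *
st()
E
```

```text
t 4.92 p [ 0.4702 -0.3158  0.1219] yaw 170.35 x [ 0.046  0.271 -0.961] F [ 1.03  0.72 -2.31] Mtool [0.014 1.262 0.085] Mw [-1.23   0.296  0.01 ] op 0.0517 q [-25.4  20.6  -8.8 -16.9 -65.9  23.4]
```

The moment includes the gripper's own weight, so I'll compare near-level readings. I'll come back from each side to ±1°, average, and remove the rigid linear part.

```bash
cat >> h.py <<'E'
def avg(n=8):
    A=[]
    for i in range(n):
        snapshot("top"); o=get_obs()
        M=R.from_euler('xyz',o['orientation'],degrees=True).as_matrix()
        y=M[:,1]; x=M[:,0]
        # signed tilt of tool x about horizontal y
        h=np.cross([0,0,-1.],y); tilt=np.degrees(np.arctan2(-(x@h),-x[2]))
        A.append([tilt,*(M.T@o['moment']),*o['force']])
    A=np.array(A);print('t',o['clock'],'tilt',A[:,0].mean().round(3),'Mtool',A[:,1:4].mean(0).round(4),'sdMy',A[:,2].std().round(4),'F',A[:,4:].mean(0).round(2))
E
python3 -c "
from h import *
avg(5)"
```

```text
t 5.175 tilt -15.981 Mtool [-0.0016  1.2744  0.0733] sdMy 0.0353 F [-0.04 -0.3  -3.55]
```

Emit:
carry_out(series=[[[0,0,0,0,8,0],[0,0,0,0,15,0],[0,0,0,0,15,0],[0,0,0,0,15,0]]])

```text
clock: 5.68
tool_pos: [0.4703, -0.3163, 0.1217]
orientation: [-0.4, 88.9, 79.9]
force: [-0.8, -1.0, -4.2]
opening: 0.052
```

```bash
python3 -c "
from h import *
avg(8)"
```

```text
t 6.075 tilt -1.038 Mtool [0.0007 0.0945 0.0613] sdMy 0.049 F [ 0.05  0.01 -3.35]
```

Emit:
carry_out(series=[[[0,0,0,0,9,0],[0,0,0,0,17,0],[0,0,0,0,17,0],[0,0,0,0,17,0],[0,0,0,0,17,0],[0,0,0,0,17,0],[0,0,0,0,10,0],[0,0,0,0,2,0],[0,0,0,0,2,0],[0,0,0,0,2,0]]])

```text
clock: 7.32
tool_pos: [0.4694, -0.3175, 0.1214]
orientation: [177.3, 88.9, -102.5]
force: [0.6, 0.7, -4.0]
opening: 0.0522
```

```bash
python3 -c "
from h import *
avg(8)"
```

```text
t 7.725 tilt 1.061 Mtool [ 0.0143 -0.1061  0.0951] sdMy 0.0316 F [-0.03  0.03 -3.31]
```

```bash
python3 -c "
from h import *
avg(24)"
```

```text
t 8.925 tilt 1.002 Mtool [ 0.0047 -0.0868  0.084 ] sdMy 0.0291 F [ 0.06 -0.06 -3.73]
```

Emit:
carry_out(series=[[[0,0,0,0,-9,0],[0,0,0,0,-17,0],[0,0,0,0,-17,0],[0,0,0,0,-17,0],[0,0,0,0,-17,0],[0,0,0,0,-17,0],[0,0,0,0,-10,0],[0,0,0,0,-2,0],[0,0,0,0,-2,0],[0,0,0,0,-2,0]]])

```text
clock: 10.18
tool_pos: [0.4705, -0.3159, 0.1219]
orientation: [-1.7, 88.9, 78.7]
force: [1.0, -1.2, -3.0]
opening: 0.0517
```

```bash
python3 -c "
from h import *
avg(24)"
```

```text
t 11.375 tilt -1.013 Mtool [0.0001 0.0804 0.0834] sdMy 0.0332 F [-0.08 -0.14 -3.83]
```

C gives a near-level difference of 0.176 Nm. A sound housing should give about 0.163, a rattling one about 0.106, so C is sound. I'm standing it back.

```bash
python3 -c "
from h import *
st();delta((.4708,-.3169,.0125),170.2)"
```

```text
t 11.38 p [ 0.47   -0.3167  0.1216] yaw 170.26 x [ 0.003  0.017 -1.   ] F [-0.14 -0.18 -4.  ] Mtool [0.001 0.13  0.137] Mw [-0.105  0.156  0.001] op 0.052 q [-14.9  15.9 -20.4  -1.2 -53.8   5.9]
shift mm [109.1  -0.8  -2. ] rotvec [ 0.06  1.   -0.  ]
```

Emit:
carry_out(series=[[[20,0,0,0,1,0],[60,0,-1,0,1,0],[95,-1,-2,0,1,0],[95,-1,-2,0,1,0],[102,-1,-2,0,1,0],[107,-1,-2,0,1,0],[109,-1,-2,0,1,0],[109,-1,-2,0,1,0],[109,-1,-2,0,1,0]]])

```text
clock: 12.5
tool_pos: [0.4712, -0.317, 0.0129]
orientation: [-100.7, 90.0, -20.4]
force: [0.2, -0.6, -3.9]
opening: 0.0519
```

```bash
python3 -c "
from h import *
st();delta((.4708,-.3169,.0125),170.2)"
```

```text
t 12.5 p [ 0.4712 -0.317   0.0129] yaw 170.26 x [ 0.001 -0.    -1.   ] F [ 0.2  -0.56 -3.86] Mtool [0.035 0.008 0.092] Mw [ 0.007  0.092 -0.035] op 0.0519 q [-14.2  23.6 -27.1   0.  -39.2   4.4]
shift mm [0.4 0.4 0.1] rotvec [ 0.06 -0.01  0.03]
```

Still carrying about 3.9 N, so it's just above the table. I'll lower another 1 mm, then open.

Emit:
carry_out(series=[[[1,0,0,0,0,0],[1,0,0,0,0,0],[1,0,0,0,0,0]]])

```text
clock: 12.88
tool_pos: [0.4713, -0.3171, 0.0124]
orientation: [-106.5, 90.0, -26.2]
force: [-2.0, 2.4, 6.5]
opening: 0.0522
```

Emit:
carry_out(series=[[[1,0,0,0,0,0],[1,0,0,0,0,0],[1,0,0,0,0,0],[1,0,0,0,0,0]]], hand=-1)

```text
clock: 13.38
tool_pos: [0.4711, -0.317, 0.0105]
orientation: [114.4, 90.0, -165.4]
force: [0.4, -0.1, 0.6]
opening: 0.0848
```

```bash
python3 -c "
from h import *
st();delta((.4708,-.3169,.13),170.2);delta((.471,-.141,.13),202.6)"
```

```text
t 13.38 p [ 0.4711 -0.317   0.0105] yaw 170.26 x [-0. -0. -1.] F [ 0.36 -0.06  0.64] Mtool [ 0.015 -0.011  0.02 ] Mw [ 0.014  0.018 -0.015] op 0.0848 q [-14.2  23.8 -27.2   0.  -38.9   4.4]
shift mm [-119.5    0.3    0. ] rotvec [ 0.06 -0.   -0.  ]
shift mm [-119.5   29.8  173.4] rotvec [-32.34  -0.    -0.  ]
```

Emit:
carry_out(series=[[[-50,0,0,0,0,0],[-105,0,0,0,0,0],[-119,8,50,-9,0,0],[-119,16,100,-18,0,0],[-119,24,145,-27,0,0],[-119,30,173,-32.3,0,0],[-119,30,173,-32.3,0,0],[-119,30,173,-32.3,0,0],[-119,30,173,-32.3,0,0]]])

```text
clock: 14.5
tool_pos: [0.4707, -0.142, 0.1294]
orientation: [90.1, 90.0, -157.5]
force: [-0.5, -0.0, 0.7]
opening: 0.0873
```

```bash
python3 - <<'E'
from h import *
st();delta((.471,-.1412,.011),202.6)
s=snapshot("top");s2=snapshot("scene")
a=cv2.resize(s2["color"][60:260,340:540,::-1],None,fx=3,fy=3,interpolation=cv2.INTER_CUBIC)
b=cv2.resize(s["color"][180:280,350:500,::-1],None,fx=5,fy=5,interpolation=cv2.INTER_CUBIC)
cv2.imwrite("pics/d1.png",a);cv2.imwrite("pics/d2.png",b)
E
```

```text
t 14.5 p [ 0.4707 -0.142   0.1294] yaw -157.53 x [-0. -0. -1.] F [-0.46 -0.    0.74] Mtool [ 0.024 -0.035  0.172] Mw [-0.033  0.173 -0.024] op 0.0873 q [  6.2   8.4 -29.7   0.  -51.9  16.3]
shift mm [118.4  -0.6   0.6] rotvec [-0.13 -0.   -0.01]
```

View pics/d1.png

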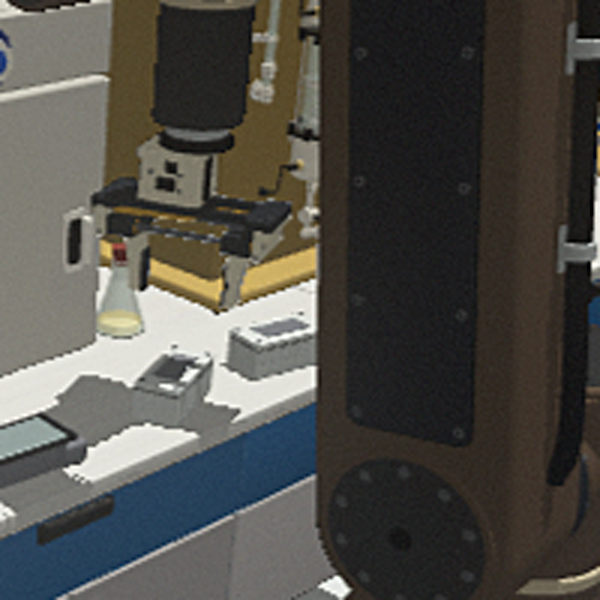

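View pics/d2.png

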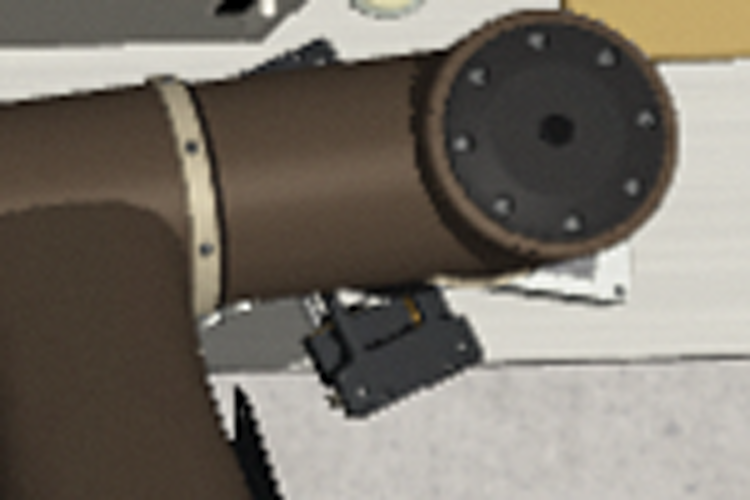

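The scene view shows C standing back in its place at zoom (270,345) and the gripper above B at (175,380). The body's wide bar lies along the jaw direction. I'm descending onto B.

Emit:
carry_out(series=[[[40,0,0,0,0,0],[80,0,0,0,0,0],[118,0,0,0,0,0],[118,0,0,0,0,0],[118,0,0,0,0,0]]])

```text
clock: 15.22
tool_pos: [0.4715, -0.1417, 0.0125]
orientation: [-133.2, 90.0, -20.7]
force: [-0.1, -0.3, -0.4]
opening: 0.0878
```

Emit:
carry_out(series=[[[0,0,0,0,0,0],[0,0,0,0,0,0],[0,0,0,0,0,0],[0,0,0,0,0,0],[0,0,0,0,0,0]]], hand=1)

```text
clock: 15.85
tool_pos: [0.4714, -0.1413, 0.012]
orientation: [-111.1, 89.9, 1.5]
force: [0.9, 1.7, 4.4]
opening: 0.0515
```

```bash
python3 - <<'E'
from h import *
st()
E
```

```text
t 15.85 p [ 0.4714 -0.1413  0.012 ] yaw -157.43 x [ 0.001  0.    -1.   ] F [0.93 1.65 4.37] Mtool [ 0.044 -0.477 -0.194] Mw [ 0.515  0.005 -0.043] op 0.0515 q [  6.3  18.2 -37.    0.  -34.8  16.3]
```

Emit:
carry_out(series=[[[-20,0,0,0,0,0],[-70,0,0,0,0,0],[-110,0,0,0,8,0],[-110,0,0,0,16,0],[-110,0,0,0,16,0],[-110,0,0,0,16,0],[-110,0,0,0,16,0],[-110,0,0,0,16,0],[-110,0,0,0,16,0]]])

```text
clock: 16.98
tool_pos: [0.4709, -0.1417, 0.1214]
orientation: [179.9, 74.0, -67.6]
force: [0.8, 0.4, -3.0]
opening: 0.0518
```

```bash
python3 -c "
from h import *
avg(12)"
```

```text
t 17.575 tilt 15.996 Mtool [-0.0326 -1.2611  0.1092] sdMy 0.0329 F [-0.2   0.13 -3.08]
```

Emit:
carry_out(series=[[[0,0,0,0,-8,0],[0,0,0,0,-15,0],[0,0,0,0,-15,0],[0,0,0,0,-15,0]]])

```text
clock: 18.08
tool_pos: [0.4701, -0.1422, 0.1212]
orientation: [175.2, 88.9, -72.4]
force: [-0.5, 0.7, -2.2]
opening: 0.0518
```

```bash
python3 -c "
from h import *
avg(24)"
```

```text
t 19.275 tilt 1.021 Mtool [-0.0021 -0.0846  0.1174] sdMy 0.0323 F [ 0.03  0.04 -3.19]
```

Emit:
carry_out(series=[[[0,0,0,0,-9,0],[0,0,0,0,-17,0],[0,0,0,0,-17,0],[0,0,0,0,-17,0],[0,0,0,0,-17,0],[0,0,0,0,-17,0]]])

```text
clock: 20.02
tool_pos: [0.4705, -0.1407, 0.1219]
orientation: [-0.1, 74.0, 112.6]
force: [0.6, -1.0, -3.3]
opening: 0.0518
```

```bash
python3 -c "
from h import *
avg(12)"
```

```text
t 20.625 tilt -15.986 Mtool [0.0263 1.1721 0.1151] sdMy 0.0225 F [-0.02  0.1  -3.11]
```

Emit:
carry_out(series=[[[0,0,0,0,8,0],[0,0,0,0,15,0],[0,0,0,0,15,0],[0,0,0,0,15,0]]])

```text
clock: 21.12
tool_pos: [0.471, -0.141, 0.1218]
orientation: [-1.1, 88.9, 111.5]
force: [-0.3, -0.3, -3.0]
opening: 0.0521
```

```bash
python3 -c "
from h import *
avg(24)"
```

```text
t 22.325 tilt -1.014 Mtool [0.0053 0.0184 0.1225] sdMy 0.0325 F [ 0.08 -0.04 -3.19]
```

B's near-level step is 0.103 Nm. Its rigid slope predicts 0.160, so the residual of 0.057 matches the loose part's 0.06. B is the rattling one. Next I'll cross-check the reader position in the scene view and compute the move there.

```bash
python3 - <<'E'
from h import *
import cv2
s2=snapshot("scene")
p=(np.array([(345,192),(457,158),(500,183),(393,219)])+.5)/4-.5+[240,160]
P=ray(s2,p,.029);print(P.mean(0),P.round(4))
st();delta((.476,.0845,.141),177)
E
```

```text
[0.47368327 0.08487672 0.029     ] [[0.5056 0.1369 0.029 ]
 [0.4952 0.033  0.029 ]
 [0.4433 0.0348 0.029 ]
 [0.4506 0.1348 0.029 ]]
t 22.38 p [ 0.4707 -0.1414  0.1216] yaw -157.44 x [-0.007  0.016 -1.   ] F [-0.34 -0.48 -2.81] Mtool [0.029 0.02  0.149] Mw [-0.076  0.13  -0.026] op 0.0517 q [  5.5   9.3 -29.3  -1.2 -51.6  17.9]
shift mm [-15.8 -91.5 206.9] rotvec [25.56  0.98 -0.22]
```

Emit:
carry_out(series=[[[-8,-4,10,1,1,0],[-16,-16,36,4,1,0],[-16,-34,76,9,1,0],[-16,-53,119,15,1,0],[-16,-71,160,20,1,0],[-16,-84,189,24,1,0],[-16,-90,203,25.5,1,-0.2],[-16,-91,207,25.5,1,-0.2],[-16,-91,207,25.5,1,-0.2],[-16,-91,207,25.5,1,-0.2]]])

```text
clock: 23.62
tool_pos: [0.4754, 0.0838, 0.1411]
orientation: [133.9, 90.0, -139.0]
force: [-0.2, 0.5, -2.9]
opening: 0.0522
```

```bash
python3 - <<'E'
from h import *
st();avg(4);delta((.4752,.0845,.141),177)
s=snapshot("top");s2=snapshot("scene")
cv2.imwrite("pics/e1.png",cv2.resize(s2["color"][80:260,240:440,::-1],None,fx=3,fy=3,interpolation=cv2.INTER_CUBIC))
cv2.imwrite("pics/e2.png",cv2.resize(s["color"][160:280,230:490,::-1],None,fx=3,fy=3,interpolation=cv2.INTER_CUBIC))
E
```

```text
t 23.62 p [0.4754 0.0838 0.1411] yaw 177.03 x [-0.001 -0.    -1.   ] F [-0.21  0.53 -2.92] Mtool [-0.005  0.009  0.08 ] Mw [-0.005  0.08   0.005] op 0.0522 q [ 33.4   6.8 -29.9   0.  -53.3 -36.4]
t 23.825 tilt 0.023 Mtool [-0.0043  0.0183  0.0677] sdMy 0.0195 F [ 0.24 -0.14 -2.97]
shift mm [0.2 0.3 0.6] rotvec [ 0.02 -0.02 -0.02]
```

View pics/e1.png

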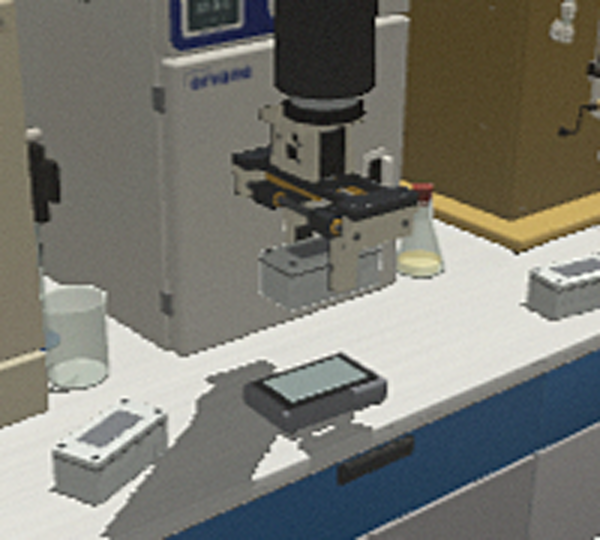

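View pics/e2.png

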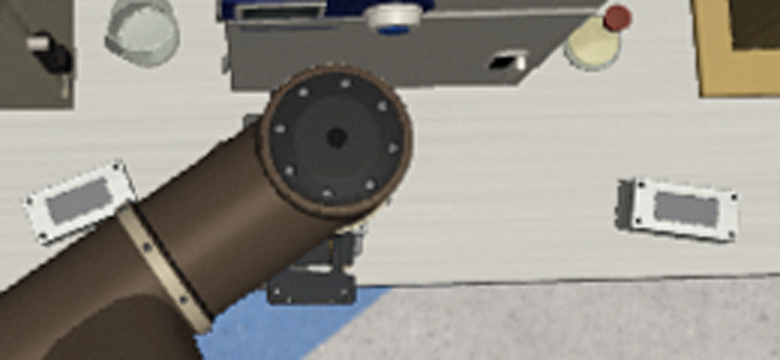

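```bash
python3 - <<'E'
from h import *
s=snapshot("top");s2=snapshot("scene")
p=(np.array([(643,186),(735,198),(732,235),(639,223)])+.5)/3-.5+[230,160]
P=ray(s,p,.046);l=P[1]-P[0]+P[2]-P[3];print('C',P.mean(0),np.degrees(np.arctan2(l[0],-l[1])))
im=cv2.resize(s2["color"][150:190,315:385,::-1],None,fx=10,fy=10,interpolation=cv2.INTER_CUBIC)
# expected housing corners centred at target
def corners(c,yaw,z0):
    r=np.radians(yaw); X=np.array([np.cos(r),np.sin(r)]);Y=np.array([-np.sin(r),np.cos(r)])
    return np.array([[*(np.array(c)+a*.026*X+b*.055*Y),z] for z in(z0,z0+.046) for a,b in((1,1),(1,-1),(-1,-1),(-1,1))])
q=(proj(s2,corners((.4754,.0838),-3,.129))-[315,150]+.5)*10-.5
print(q.round(0))
for u in q: cv2.circle(im,tuple(int(v) for v in u),4,(0,0,255),1)
cv2.imwrite("pics/f1.png",im)
E
```

```text
C [ 0.46734027 -0.3177518   0.046     ] -9.115319267506244
[[114. 283.]
 [408. 196.]
 [517. 253.]
 [218. 345.]
 [113. 138.]
 [412.  56.]
 [523. 109.]
 [220. 196.]]
```

View pics/f1.png

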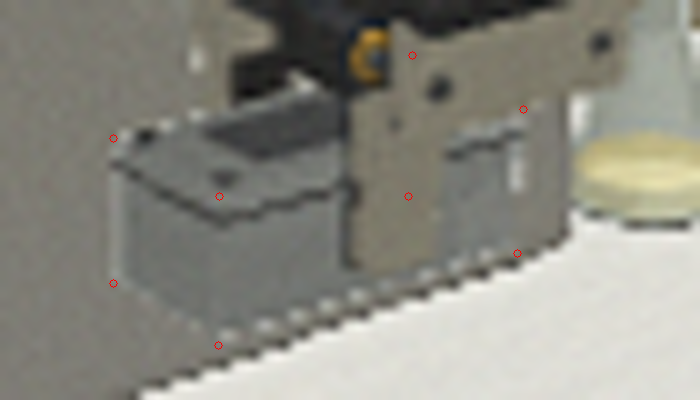

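The held housing's outline matches the corners predicted for a centred pose within about 1 px (roughly 1–3 mm), and it looks level with the lid up. C and A stand in place, and the glassware is untouched. I'll nudge 2 mm in y and let it settle.

Emit:
carry_out(series=[[[0,0,1,0,0,0],[0,0,2,0,0,0],[0,0,2,0,0,0],[0,0,2,0,0,0],[0,0,2,0,0,0],[0,0,2,0,0,0],[0,0,2,0,0,0],[0,0,2,0,0,0]]])

```text
clock: 25.02
tool_pos: [0.4756, 0.0864, 0.1411]
orientation: [138.3, 90.0, -134.6]
force: [0.5, 0.2, -2.9]
opening: 0.0518
```

```bash
python3 - <<'E'
from h import *
from plant import close_job
st();avg(4)
o=get_obs();print(abs(o['qvel']).max())
print(close_job())
E
```

```text
t 25.02 p [0.4756 0.0864 0.1411] yaw 177.05 x [-0. -0. -1.] F [ 0.55  0.24 -2.86] Mtool [-0.047 -0.033  0.118] Mw [0.039 0.116 0.047] op 0.0518 q [ 33.7   6.9 -29.8   0.  -53.4 -36.6]
t 25.225 tilt 0.02 Mtool [-0.0085  0.0195  0.0788] sdMy 0.0257 F [ 0.18  0.13 -2.96]
0.10688578277418524
the job is handed in; nothing more can be done
None
```

The middle housing is the one that rattles, and I handed the job in at about 25 s with it held still over the reader window. I picked up the right-hand housing first and found it sound, so I stood it back. The left-hand housing was not touched.

**How I told them apart:** I tilted each housing ±16° end to end and compared the wrist moment near level, coming back from each side. I did not shake them by fast back-and-forth strokes. A loose part should shift the moment by about 0.06 Nm:

| Housing | Near-level difference (Nm) | Expected with nothing loose (Nm) | Unexplained shift (Nm) |
|---|---|---|---|
| Right | 0.176 | 0.163 | about 0.01, within noise |
| Middle | 0.103 | 0.160 | 0.057, the loose part |

**Final pose:**
- **Height:** the underside is about 0.129 m above the worktop, 10 cm above the window.
- **Level and lid up:** tilt read 0.02°, and the yaw matches the reader's.
- **Centring:** the estimates for the reader's centre differ by 1–2 mm between the two cameras. I made a last 2 mm nudge to correct the housing's offset and did not photograph it again afterwards.

**Checks that disagreed:**
- **Right housing:** a coarse camera reading put it 3 mm in x from where it stood, but the arm's own readings at pickup and release agree within 0.5 mm.
- **Middle housing:** its moment readings had a steady offset of about 0.03 Nm that I did not explain. The picture of it in the gripper showed it centred to within about 1–3 mm.

The last pictures showed the flask, beaker and left housing in place. The weight was outside those views, and the arm never worked near it.

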